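# Open the orange-tabbed blade case at the foam cutting bench

### The arm

A 6-joint arm with a two-finger parallel gripper is mounted at the origin on the work surface. World frame = base frame: x ahead of the robot, y to its left, z up, the work surface at z = 0. Lengths are in m, angles in rad, forces in N, time in s.
With the tool pointing down it reaches from about 0.3 to 0.775 m from the base axis. Payload 14.6 kg.
Tool frame: the origin (TCP) lies on the centre line of the jaws, within the pads' length; the fingertips stand 25 mm ahead of it and the grasp point (between the pads) lies 6 mm ahead of it (ctrl.tip_reach is the distance from the TCP to the fingertips, in m); z points along the fingers, y is the line along which they close (so a half turn about z gives the same grasp; the last joint's range is limited). The gripper opens to 94 mm and grips with 3 to 60 N. Pads are 16 mm wide; open, the fingers measure 119 mm over their backs; the gripper's body (75 mm by 177 mm) begins 78 mm behind the grasp point.
Start: joints at [1.135, 0.3, 1.521, -0, 1.321, -0.067], TCP at [0.198, 0.513, 0.23] pointing down, gripper open.
Joint ranges: [-3.03, 3.03], [-0.79, 2.21], [0.23, 2.52], [-1.04, 4.18], [0, 3.07], [-2.55, 2.55]. Speed limits (rad/s): [2.22, 2.22, 2.57, 3.14, 3.14, 3.14].

### API

Orientations are given as [roll, pitch, yaw] about the fixed x, y, z axes, in that order (R = Rz(yaw) Ry(pitch) Rx(roll)).
In Python, from station import ctrl gives the robot as it stands. The module is installed in compiled form; this text tells all that it offers.
- The arm moves only by the tool apply_moves, never from a script. Its argument "deltas" is a list of rows, each a list of 7 numbers: the closure in counts, from 0 (fully open) to 255 (shut), then the shift along the world's x, y, z in cm, then the turn, a rotation vector about the world's x, y, z in rad. In form: [[jaw, tx, ty, tz, ax, ay, az], ...]. A call has 1 to 10 rows; each row shifts and turns the commanded pose from where the row before left it; what a row does not reach is not made up. A row lasts 1/10 s, in which the tool goes at most 50 mm and 8.59 degrees, less where a joint would pass 70% of its speed; a pose out of reach is approached as far as the arm can. A call with a gripper value outside its range is refused whole. The fingers move at their own pace and stop on an object; "grip_force" is the grip in N (left out, the last holds). Time passes only in rows, so rows that do not move let the fingers close. It gives the time, the measured TCP pose, the force, the opening and the grip force at its end, in the units of the state.
- ctrl.get_obs(): the state, without advancing time (a new reading comes with each control period).
- ctrl.camera(name): name is "side" or "top" or "wrist"; returns a dict with "img" (480x640x3 uint8, red, green, blue), "K" (3x3 intrinsics, pixels), "k1" (the pictures are not rectified: a ray, as slopes to the right and down, at radius r is drawn at 1 + k1 r^2 times it, then the intrinsics apply), "pose" (4x4, takes a point from camera to world coordinates); the wrist camera has in their place "hand_eye" (4x4, takes a point from camera to tool coordinates, whose origin is the TCP and whose axes are the flange's). Camera axes: x right, y up, looking along -z (the intrinsics and any distortion apply to the point x, -y, -z); pixel columns grow to the right and rows downward; lengths in m; the calibration is good to about 2 mm. A picture is of the moment at which its call begins: read the wrist's pose just before it. There is no depth.
- ctrl.hand_in(): hands the job in; it is judged then, once.
The state is a dict: "time_s": time; "qpos": joint angles; "joint_vel": joint speeds; "tau": joint torques, N m; "ee_pos": TCP position; "eef_rot": TCP orientation; "force": force on the tool from outside, world axes, zero at the start; "moment": the same for the moment, N m; "grip_width": finger opening in m; "grip_force": force on a finger pad.
Only numpy, scipy, OpenCV 4.12 (cv2) and the standard library are available. Lean on these libraries where they do the work, as an engineer would, in place of code of your own. Each camera call takes 0.05 s, during which the arm holds its last target. There are 200 camera calls.

### The job

Open the blade case that has the orange release tab so that a spare saw blade can be taken out: press its tab down and, keeping it down, slide the cover fully open the way the arrow points, then let go and leave it open. Leave the case with the blue tab shut.

Things in the scene. Friction and masses are not known exactly. Their poses are not given: they have to be found in the camera images.
- case_orange: Case with the ORANGE tab: black box 180 x 84 x 50 mm high, fixed, level, yaw within 35 degrees of 0; origin: centre of underside. Its +x is the way the cover opens, as the white arrow on it shows; y across, z up. Grey cover, top at 50 mm, slides on rails. A catch holds it shut until the tab is pressed over 6 mm; it is clear after 20 mm of slide. Press first, then slide, holding the tab down.
- pad_orange (a point): Centre of the orange tab's flat thumb pad, on its top: 64 mm above the bench when up, 54 mm from the case's centre to -x when shut; axes as the case. Pad 42 mm (x) by 46 mm (y). At its +x edge a smooth ridge to push on, 8 mm thick, 46 mm across, 10 mm above the pad. Tab springs straight down 12 mm at most (1.6 N to start, 6.4 N at the bottom), rises when let go, slides with the cover.
- cover_orange (a joint): How far the cover with the orange tab has slid open, m: 0 shut (the start), 0.090 fully open at its end stop. Light friction, about 1.5 N; it stays where it is left. The part slid out hangs over the +x end of the case.
- cover_blue (a joint): The same for the second case, alike in all but its BLUE tab, which stands about 0.4 m to the left or right of the orange one: 0 shut (the start). It is to stay shut.

How it is judged:
By the outcome, as a careful person would: the job done as asked, in the order asked, and still so for the second after the job is handed in, with the robot touching nothing.
It also fails if it takes over 29 s, if anything falls off the work surface, if the arm or the gripper's body presses on something with over 40 N, if the wrist force passes 120 N, or if a joint passes its speed limit or range.

## Working session

There is one attempt and no reset: what is moved stays moved. The work goes in short steps, Python scripts to look and compute and a tool call to move; the robot and the scene stay as the last step left them, time stands still between calls to the robot, and variables do not carry over. Pictures are saved under pics/ and viewed, at most 10 in all, crops included, and the job is handed in when it is done.

Besides the shell and the picture viewer there is one more tool, called after "Emit:" as name(argument=value, ...) on one line, values as JSON. apply_moves: Moves the arm, as the interface text tells. Its arguments: {"type":"object","properties":{"deltas":{"type":"array"},"grip_force":{"type":"number"}},"required":["deltas"]}

```bash
mkdir -p pics; cat > h.py <<'E'
import numpy as np, cv2
from station import ctrl
from scipy.spatial.transform import Rotation as R
def snap(name,fn):
    o=ctrl.get_obs(); c=ctrl.camera(name); cv2.imwrite(fn,c["img"][:,:,::-1])
    if "pose" in c: T=np.array(c["pose"])
    else:
        W=np.eye(4);W[:3,:3]=R.from_euler('xyz',o["eef_rot"]).as_matrix();W[:3,3]=o["ee_pos"];T=W@np.array(c["hand_eye"])
    return c["img"],np.array(c["K"]),float(c["k1"]),T
def pt(uv,z,K,k1,T):
    d=cv2.undistortPoints(np.array([[uv]],float),K,np.array([k1,0,0,0,0.]))[0,0]
    r=T[:3,:3]@np.array([d[0],-d[1],-1]);return T[:3,3]+r*(z-T[2,3])/r[2]
E
python3 - <<'E'
from h import *
import pickle
d={n:snap(n,f"pics/{n}0.png") for n in("top","side")}
pickle.dump(d,open("d.pkl","wb"))
o=ctrl.get_obs();print(o["eef_rot"],o["time_s"],ctrl.tip_reach,d["top"][3])
E
```

```text
[-3.14051460e+00 -7.29994721e-05  2.77281160e+00] 0.1 0.025 [[-0.00783659  0.9984764  -0.05462116  0.4562205 ]
 [-0.99972234 -0.00660907  0.02261793  0.0205639 ]
 [ 0.02222247  0.05478324  0.99825095  0.74060059]
 [ 0.          0.          0.          1.        ]]
```

View pics/top0.png

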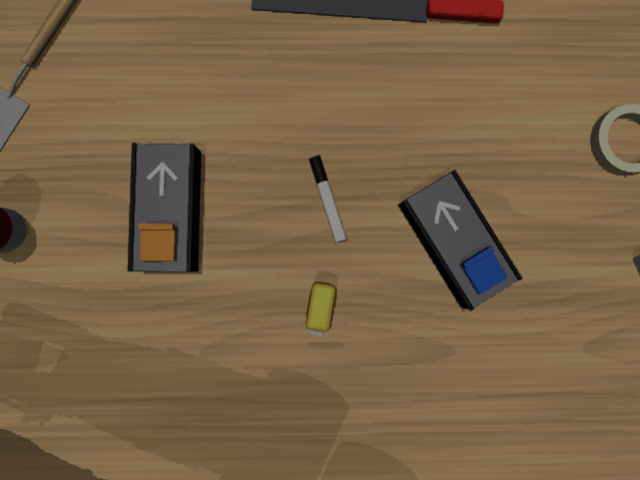

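View pics/side0.png

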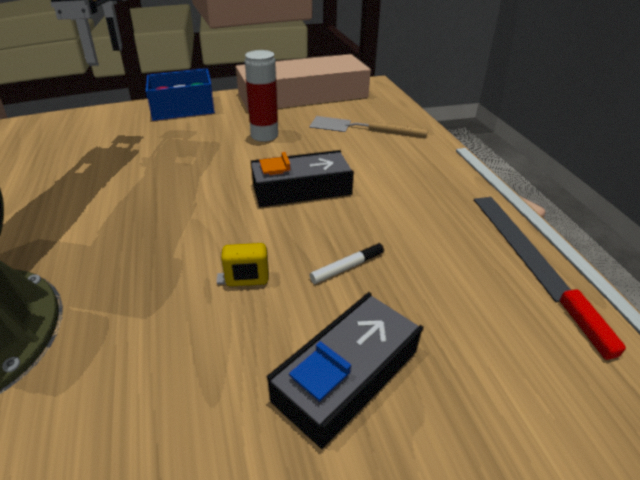

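The top view shows the orange case at about (163,207) with its pad at (157,243) and its arrow pointing up the image (+x). The blue case is at (460,240), and a red can stands to the left of the orange case at (0,230). Next I'll measure the pad, the case yaw and the can.

```bash
python3 - <<'E'
from h import *
import pickle
d=pickle.load(open("d.pkl","rb"))
for n,(im,K,k1,T) in d.items():
    hsv=cv2.cvtColor(im,cv2.COLOR_RGB2HSV)
    m=cv2.inRange(hsv,(8,200,100),(18,255,255))
    k,l,s,c=cv2.connectedComponentsWithStats(m); i=1+np.argmax(s[1:,4]); print(n,s[i],c[i])
    b=cv2.boxPoints(cv2.minAreaRect(np.argwhere(l==i)[:,::-1].astype(np.float32)))
    for q in b: print(q,pt(q,.064,K,k1,T).round(4))
    print("cent",pt(c[i],.066,K,k1,T).round(4))
a=d["top"][1:]
for uv in[(134,144),(193,144),(191,271),(131,271)]:print(uv,pt(uv,.05,*a).round(4))
print("arrow",pt((162,195),.05,*a),pt((162,163),.05,*a))
s=d["side"][1:]
print("can",pt((264,136),0,*s)); print("can top cam", s[2][:3,3])
p=pt((264,136),0,*s);K,k1,T=s
for h in(.1,.12,.14,.16):
    q=T[:3,:3].T@(np.r_[p[:2],h]-T[:3,3]);print(h,K[1,1]*(-q[1]/-q[2])+K[1,2])
E
```

```text
Traceback (most recent call last):
ValueError: attempt to get argmax of an empty sequence
```

```bash
cat > m.py <<'E'
from h import *
import pickle
d=pickle.load(open("d.pkl","rb"))
for n,(im,K,k1,T) in d.items():
    hsv=cv2.cvtColor(im,cv2.COLOR_RGB2HSV)
    u,v={"top":(157,245),"side":(272,167)}[n]; h=hsv[v,u].astype(int); print(n,h)
    m=cv2.inRange(hsv,(int(h[0])-4,int(h[1])-35,60),(int(h[0])+4,255,255))
    k,l,s,c=cv2.connectedComponentsWithStats(m); i=l[v,u]; print(s[i],c[i])
    b=cv2.boxPoints(cv2.minAreaRect(np.argwhere(l==i)[:,::-1].astype(np.float32)))
    for q in b: print(q,pt(q,.064,K,k1,T).round(4))
    print("cent",pt(c[i],.066,K,k1,T).round(4))
a=d["top"][1:]
for uv in[(134,144),(193,144),(191,271),(131,271)]:print(uv,pt(uv,.05,*a).round(4))
print("arrow",pt((162,195),.05,*a),pt((162,163),.05,*a))
s=d["side"][1:]
p=pt((264,136),0,*s);K,k1,T=s;print("can",p)
for h in(.1,.12,.14,.16):
    q=T[:3,:3].T@(np.r_[p[:2],h]-T[:3,3]);print(h,K[1,1]*(-q[1]/-q[2])+K[1,2])
E
python3 m.py
```

```text
top [ 16 176 135]
[ 139  224   36   37 1250] [156.7976 241.9992]
[139. 224.] [0.514  0.2576 0.064 ]
[174. 224.] [0.5137 0.2102 0.064 ]
[174. 260.] [0.4647 0.2098 0.064 ]
[139. 260.] [0.4651 0.257  0.064 ]
cent [0.4892 0.2326 0.066 ]
side [ 16 255 188]
[259 152  31  22 423] [275.13002364 164.40425532]
[259. 160.] [0.4641 0.2529 0.064 ]
[286. 151.] [0.5201 0.274  0.064 ]
[291.90002 168.70001] [0.516  0.2066 0.064 ]
[264.90002 177.70001] [0.4634 0.1888 0.064 ]
cent [0.4892 0.2259 0.066 ]
(134, 144) [0.6276 0.271  0.05  ]
(193, 144) [0.6273 0.1887 0.05  ]
(191, 271) [0.4496 0.1902 0.05  ]
(131, 271) [0.4502 0.2727 0.05  ]
arrow [0.55550867 0.23115012 0.05      ] [0.60054703 0.23164963 0.05      ]
can [ 5.10242188e-01  4.75058197e-01 -5.55111512e-17]
0.1 93.30149764332373
0.12 84.24507023994934
0.14 74.9494430381053
0.16 65.40501253863687
```

The two views agree: pad centre at about (0.485, 0.232), case yaw about -0.5°. The can is 0.24 m away in y. I'll close the jaws and go over the pad with the jaw line along the case's y.

Emit:
apply_moves(deltas=[[255,2.85,-2.8,0,0,0,0.036],[255,2.85,-2.8,0,0,0,0.036],[255,2.85,-2.8,0,0,0,0.036],[255,2.85,-2.8,0,0,0,0.036],[255,2.85,-2.8,0,0,0,0.036],[255,2.85,-2.8,0,0,0,0.036],[255,2.85,-2.8,0,0,0,0.036],[255,2.85,-2.8,0,0,0,0.036],[255,2.85,-2.8,0,0,0,0.036],[255,2.85,-2.8,0,0,0,0.036]])

```text
time_s: 1.1
ee_pos: [0.4841, 0.2316, 0.2302]
eef_rot: [-3.141, -0.0, 3.134]
force: [-1.1, 0.7, 0.1]
grip_width: 0.0177
grip_force: 0.0
```

Emit:
apply_moves(deltas=[[255,0,0,-2.5,0,0,0],[255,0,0,-2.5,0,0,0],[255,0,0,-2.5,0,0,0],[255,0,0,-2.5,0,0,0],[255,0,0,-1,0,0,0],[255,0,0,0,0,0,0]])

```text
time_s: 1.7
ee_pos: [0.4828, 0.2328, 0.1194]
eef_rot: [-3.141, -0.002, 3.133]
force: [0.2, -1.1, -0.7]
grip_width: 0.0006
grip_force: 0.0
```

```bash
python3 - <<'E'
from h import *
im,K,k1,T=snap("side","pics/s.png"); cv2.imwrite("pics/s1.png",cv2.resize(cv2.imread("pics/s.png")[60:240,180:420],None,fx=3,fy=3))
snap("wrist","pics/w1.png")
o=ctrl.get_obs();print(o["ee_pos"],o["eef_rot"],o["force"])
E
```

```text
[0.48365114 0.23322432 0.12138865] [3.14122456e+00 9.22087152e-04 3.13293024e+00] [-0.24881377  0.29501603 -0.78081245]
```

View pics/s1.png

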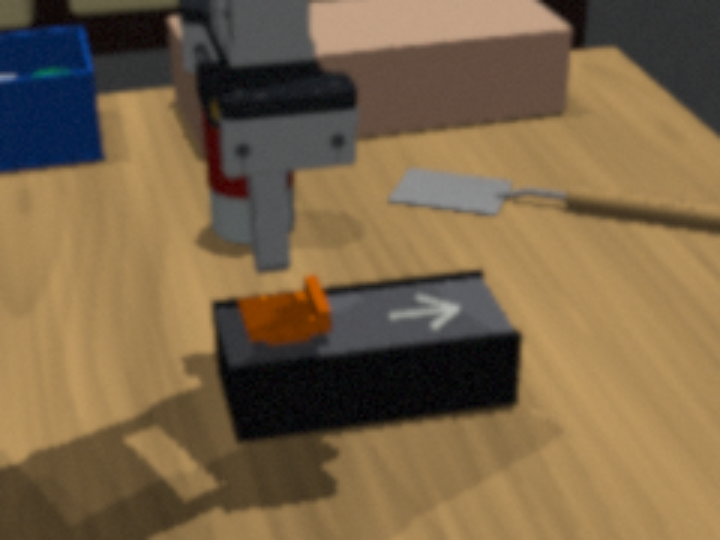

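View pics/w1.png

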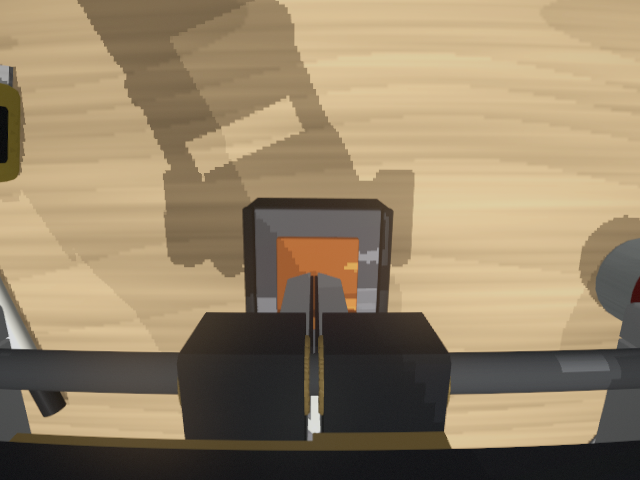

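The closed fingertips are centred over the pad, clear of the ridge, with the tip about 32 mm above the pad. I'll press down now.

Emit:
apply_moves(deltas=[[255,0,0,-1.5,0,0,0],[255,0,0,-1.4,0,0,0],[255,0,0,-0.4,0,0,0],[255,0,0,-0.4,0,0,0],[255,0,0,-0.2,0,0,0],[255,0,0,0,0,0,0],[255,0,0,0,0,0,0]])

```text
time_s: 2.5
ee_pos: [0.4834, 0.233, 0.0819]
eef_rot: [3.142, 0.0, 3.133]
force: [-0.7, -2.4, 5.2]
grip_width: 0.0004
grip_force: 2.1
```

Emit:
apply_moves(deltas=[[255,0,0,-0.2,0,0,0],[255,0,0,-0.1,0,0,0],[255,0,0,0,0,0,0],[255,0,0,0,0,0,0]])

```text
time_s: 2.9
ee_pos: [0.4835, 0.233, 0.0787]
eef_rot: [3.141, 0.001, 3.133]
force: [0.2, -2.7, 5.7]
grip_width: 0.0006
grip_force: 2.8
```

Emit:
apply_moves(deltas=[[255,0.6,0,0,0,0,0],[255,0.6,0,0,0,0,0],[255,0.6,0,0,0,0,0],[255,0.6,0,0,0,0,0],[255,0.6,0,0,0,0,0],[255,0.6,0,0,0,0,0],[255,0,0,0,0,0,0]])

```text
time_s: 3.6
ee_pos: [0.5201, 0.2328, 0.0786]
eef_rot: [-3.141, 0.001, 3.133]
force: [1.9, -4.5, 4.5]
grip_width: 0.0007
grip_force: 2.8
```

```bash
python3 - <<'E'
from h import *
snap("side","pics/s.png"); cv2.imwrite("pics/s2.png",cv2.resize(cv2.imread("pics/s.png")[60:240,180:420],None,fx=3,fy=3))
E
```

```text
(no output)
```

View pics/s2.png

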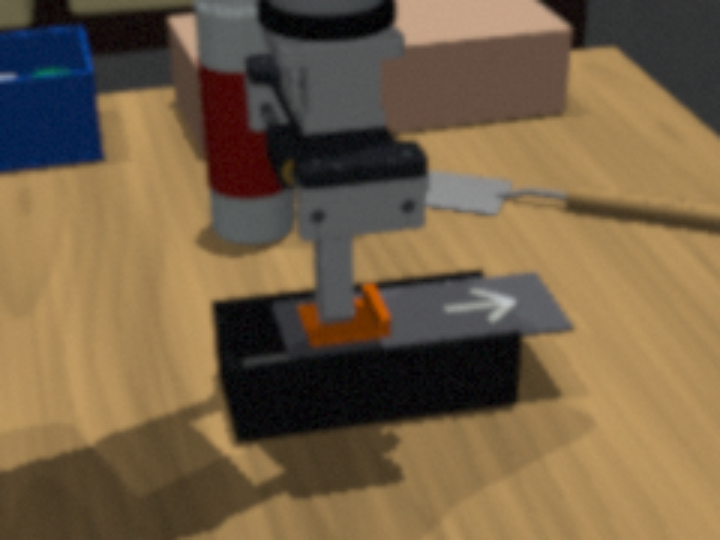

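The cover has already slid about 35 mm with the tab down. I'll keep going to the end stop.

Emit:
apply_moves(deltas=[[255,0.8,-0.01,0,0,0,0],[255,0.8,-0.01,0,0,0,0],[255,0.8,-0.01,0,0,0,0],[255,0.8,-0.01,0,0,0,0],[255,0.8,-0.01,0,0,0,0],[255,0.8,-0.01,0,0,0,0],[255,0.8,-0.01,0,0,0,0],[255,0.6,0,0,0,0,0],[255,0.3,0,0,0,0,0],[255,0,0,0,0,0,0]])

```text
time_s: 4.65
ee_pos: [0.5845, 0.2325, 0.0785]
eef_rot: [3.141, 0.0, 3.133]
force: [-0.1, -0.7, 5.4]
grip_width: 0.0008
grip_force: 2.8
```

Emit:
apply_moves(deltas=[[255,0.3,0,0,0,0,0],[255,0.3,0,0,0,0,0],[255,0,0,0,0,0,0],[255,0,0,0,0,0,0]])

```text
time_s: 5.05
ee_pos: [0.5871, 0.2326, 0.0772]
eef_rot: [-3.14, -0.009, 3.133]
force: [-22.7, -0.4, 9.1]
grip_width: 0.0005
grip_force: 13.9
```

It hit the stop with 23 N after 103.6 mm of travel, which is the ridge gap plus 90 mm. I'll relax the push and lift straight up.

Emit:
apply_moves(deltas=[[255,-0.25,0,0,0,0,0],[255,0,0,0.8,0,0,0],[255,0,0,1.2,0,0,0],[255,0,0,2.5,0,0,0],[255,0,0,3,0,0,0],[255,0,0,3,0,0,0],[255,-1,0,3,0,0,0],[255,-3,0,0,0,0,0],[255,-4,0,0,0,0,0],[255,-4,0,0,0,0,0]])

```text
time_s: 6.05
ee_pos: [0.4665, 0.2322, 0.2134]
eef_rot: [3.141, 0.0, 3.132]
force: [0.3, 0.5, 0.2]
grip_width: 0.0
grip_force: 0.0
```

```bash
python3 - <<'E'
from h import *
snap("side","pics/s3.png")
im,K,k1,T=snap("top","pics/t3.png")
m=cv2.inRange(cv2.cvtColor(im,cv2.COLOR_RGB2HSV),(12,141,60),(20,255,255)); m[:, :100]=0;m[:,230:]=0
k,l,s,c=cv2.connectedComponentsWithStats(m)
if k>1:
    i=1+np.argmax(s[1:,4]);print(s[i],pt(c[i],.066,K,k1,T))
E
```

```text
[ 141  157   36   38 1244] [0.57954148 0.23125184 0.066     ]
```

View pics/s3.png

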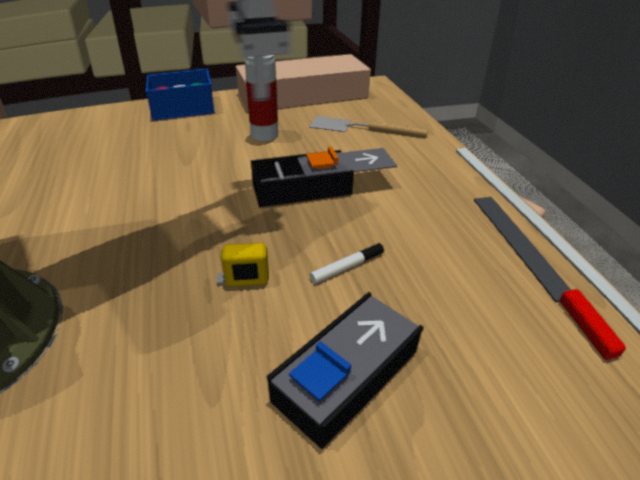

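View pics/t3.png

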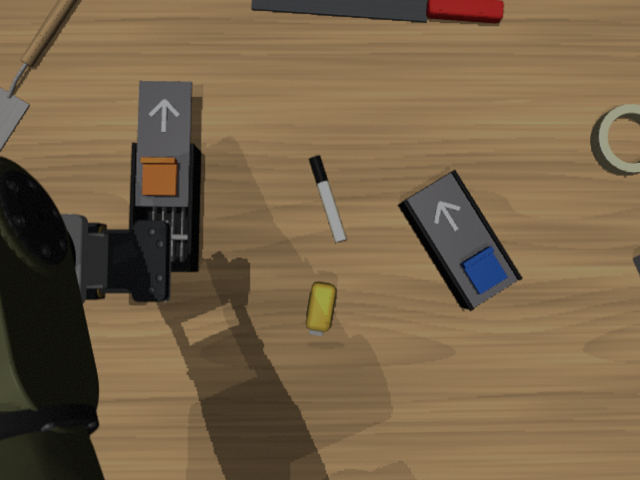

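The orange pad moved from x = 0.489 to 0.5795, which is 90 mm. The tab is up (pad at (159,177) in the top view), the blades are exposed at (165,220), the blue case is unmoved and shut, and the arm is clear.

```bash
python3 -c "
from station import ctrl
print(ctrl.hand_in())"
```

```text
the job is handed in; nothing more can be done
None
```

The orange-tab case is fully open: its cover slid about 90 mm to the end stop with the tab held down, then I let go. The blue-tab case is still shut, and the job is handed in.

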